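# Put the charged battery pack away with the others

### The arm

A 6-joint arm with a two-finger parallel gripper is mounted at the origin on the work surface. World frame = base frame: x ahead of the robot, y to its left, z up, the work surface at z = 0. Lengths are in m, angles in rad, forces in N, time in s.
With the tool pointing down it reaches from about 0.225 to 0.875 m from the base axis. Payload 3.4 kg.
Tool frame: the origin (TCP) lies midway between the tips of the shut fingers; the grasp point (between the pads) lies 19 mm behind it; z points along the fingers, y is the line along which they close (so a half turn about z gives the same grasp; the last joint's range is limited). The gripper opens to 85 mm and grips with 20 to 120 N. Pads are 22 mm wide; open, the fingers measure 114 mm over their backs; the gripper's body (76 mm by 85 mm) begins 54 mm behind the grasp point. The pads swing forward as they close: fully open they stand 13 mm farther back than shut.
Start: joints at [-1.455, 0.276, 1.505, -0, 1.361, -0.121], TCP at [0.135, -0.559, 0.197] pointing down, gripper open.
Joint ranges: [-2.89, 2.89], [-0.75, 2.08], [0.22, 2.7], [-1.18, 4.32], [0.11, 2.71], [-2.7, 2.7]. Speed limits (rad/s): [2.57, 2.57, 3.14, 3.14, 3.14, 3.14].

### API

Orientations are given as a unit quaternion [w, x, y, z].
In Python, from station import readout, eyes, env gives the robot as it stands.
- The arm moves only by the tool apply_moves, never from a script. Its arguments are lists of equal length, an entry for each row: "translation": the shift along the tool's x, y, z scaled (see below), a list of three; "angular": the turn, a rotation vector about the tool's x, y, z scaled (see below), a list of three; "gripper": the opening, from 0 (shut) to 1 (fully open). In form: {"translation": [[tx, ty, tz], ...], "angular": [[rx, ry, rz], ...], "gripper": [gripper, ...]}. A call has exactly 10 rows; each row shifts and turns the commanded pose from where the row before left it, along the tool's axes as they then stand; what a row does not reach is not made up. The controller multiplies each number of a shift by 0.03 m and each number of a turn by 0.1 rad. A row lasts 1/12 s, in which the tool goes at most 41.7 mm and 7.16 degrees, less where a joint would pass 70% of its speed; a pose out of reach is approached as far as the arm can. A call with a number of a shift or a turn outside -1 to 1 is refused whole. A call with a gripper value outside its range is refused whole. The fingers move at their own pace and stop on an object; "force" is the grip in N (left out, the last holds). Time passes only in rows, so rows that do not move let the fingers close, or fill a call up. It gives the time, the measured TCP pose, the force, the opening and the grip force at its end, in the units of the state.
- readout.read_state(): the state, without advancing time (a new reading comes with each control period).
- eyes.capture(name): name is "scene" or "top" or "wrist"; returns the picture (480x640x3 uint8, blue, green, red); there is no depth.
- eyes.camera_params(name): a dict with "fx", "fy", "cx", "cy" (pixels), "k1" (the pictures are not rectified: a ray, as slopes to the right and down, at radius r is drawn at 1 + k1 r^2 times it, then the intrinsics apply), "extrinsics" (4x4, takes a point from camera to world coordinates). Camera axes: x right, y down, z forward; pixel columns grow to the right and rows downward; lengths in m; the calibration is good to about 2 mm. A picture is of the moment at which its call begins: read the wrist's pose just before it. camera_params takes no time and is no camera call; for the wrist camera it gives the pose at the moment of the call.
- env.hand_in(): hands the job in; it is judged then, once.
The state is a dict: "time": time; "q": joint angles; "dq": joint speeds; "tau": joint torques, N m; "ee_pos": TCP position; "tool_rot": TCP orientation; "contact_force": force on the tool from outside, world axes, zero at the start; "moment": the same for the moment, N m; "gripper_width": finger opening in m; "gripper_force": force on a finger pad.
Only numpy, scipy, OpenCV 4.12 (cv2) and the standard library are available. Lean on these libraries where they do the work, as an engineer would, in place of code of your own. Each camera call takes 0.05 s, during which the arm holds its last target. There are 200 camera calls.

### The job

The battery pack of the hot-air gun is charged: pull it up out of the charger against its spring catch and stand it in the rack with the other packs. One pack in the rack has fallen over; stand that one up too, so that in the end all four packs stand upright, cap up, on the floor of the rack's channel. Set the packs down gently rather than dropping them, and do not knock over the packs that stand or disturb the bottles and the tape roll.

Things in the scene. Friction and masses are not known exactly. Their poses are not given: they have to be found in the camera images.
- rack: Fixed aluminium rack lying on the bench: one long shallow channel, inside 70 mm wide (its x) by 360 mm long (its y). Floor 4 mm thick; the 6 mm thick rim all round stands 14 mm above the bench (10 mm above the floor). Origin: underside, centre of the channel.
- pack_middle: Battery pack, 0.3 kg: block 56 (x) by 40 (y) by 110 mm tall (z), grey, black cap (top 28 mm), brass strips at the foot; latch groove across its +y face 14-30 mm above the foot, 5.5 mm deep. Origin: centre of the foot's underside, z towards the cap. This one stands near the middle of the rack, wide way across the channel.
- pack_end: Battery pack, 0.3 kg: block 56 (x) by 40 (y) by 110 mm tall (z), grey, black cap (top 28 mm), brass strips at the foot; latch groove across its +y face 14-30 mm above the foot, 5.5 mm deep. Origin: centre of the foot's underside, z towards the cap. Stands wide way across the channel, at about +150 or -58 mm along the rack's y.
- pack_fallen: Battery pack, 0.3 kg: block 56 (x) by 40 (y) by 110 mm tall (z), grey, black cap (top 28 mm), brass strips at the foot; latch groove across its +y face 14-30 mm above the foot, 5.5 mm deep. Origin: centre of the foot's underside, z towards the cap. Fallen over: lies lengthwise in the channel on its -y face (40 mm high so), cap towards the rack's -y, across the middle pack from pack_end.
- charger: Fixed black charger, 100 mm (x) by 110 mm (y, from -41 to 69), 60 mm high, with an open-topped well 60 (x) by 42 mm (y) around its origin, floor 10 mm above the bench. A sprung steel roller in the well's +y wall clicks into the pack's groove and holds it; a straight pull up of 10 to 20 N frees it. Origin: underside, below the well's centre.
- pack_charging: Battery pack, 0.3 kg: block 56 (x) by 40 (y) by 110 mm tall (z), grey, black cap (top 28 mm), brass strips at the foot; latch groove across its +y face 14-30 mm above the foot, 5.5 mm deep. Origin: centre of the foot's underside, z towards the cap. Seated in the charger's well, axes as the charger's, foot 10 mm above the bench; upper 60 mm protrude.
- bottle_white: Bystander: white squeeze bottle with a thin nozzle, 54 mm across, 138 mm tall. Origin: centre of its underside.
- bottle_grey: Bystander: grey squeeze bottle with a thin nozzle, 54 mm across, 138 mm tall. Origin: centre of its underside.
- tape_roll: Bystander: roll of paper tape lying flat, 96 mm across, 24 mm high. Origin: centre of its underside.

How it is judged:
At the end, for the whole second after the job is handed in: All four packs stand upright (within 0.08 rad, cap up) and at rest on the floor of the rack's channel: each foot centre within 20 mm of the channel's centre line, within 165 mm of its middle along it, and less than 5 mm above its floor (angle between each of pack_charging, pack_fallen, pack_middle, pack_end's own z axis and vertical below 0.08 rad and z of pack_charging in the frame of rack between 0 and 0.009 m and x of pack_charging in the frame of rack between -0.02 and 0.02 m and y of pack_charging in the frame of rack between -0.165 and 0.165 m and linear speed of each of pack_charging, pack_fallen, pack_middle, pack_end below 0.02 m/s and angular speed of each of pack_charging, pack_fallen, pack_middle, pack_end below 0.2 rad/s and z of pack_fallen in the frame of rack between 0 and 0.009 m and x of pack_fallen in the frame of rack between -0.02 and 0.02 m and y of pack_fallen in the frame of rack between -0.165 and 0.165 m and z of pack_middle in the frame of rack between 0 and 0.009 m and x of pack_middle in the frame of rack between -0.02 and 0.02 m and y of pack_middle in the frame of rack between -0.165 and 0.165 m and z of pack_end in the frame of rack between 0 and 0.009 m and x of pack_end in the frame of rack between -0.02 and 0.02 m and y of pack_end in the frame of rack between -0.165 and 0.165 m); the robot touches nothing.
It fails at once if a pack that stood in the rack is knocked over (angle between any of pack_middle, pack_end's own z axis and vertical above 0.4 rad).
It fails at once if a bottle or the tape roll is pushed more than 30 mm or knocked over (distance of any of bottle_white, bottle_grey, tape_roll from where it was at the start of the episode above 0.03 m or angle between any of bottle_white, bottle_grey, tape_roll's own z axis and vertical above 0.4 rad).
It fails at once if a pack is dropped or slammed into the rack (foot faster than 0.6 m/s just above the channel floor) ((linear speed of pack_charging above 0.6 m/s and z of pack_charging in the frame of rack below 0.03 m and x of pack_charging in the frame of rack between -0.04 and 0.04 m and y of pack_charging in the frame of rack between -0.19 and 0.19 m) or (linear speed of pack_fallen above 0.6 m/s and z of pack_fallen in the frame of rack below 0.03 m and x of pack_fallen in the frame of rack between -0.04 and 0.04 m and y of pack_fallen in the frame of rack between -0.19 and 0.19 m)).
It also fails if it takes over 67 s, if anything falls off the work surface, if the arm or the gripper's body presses on something with over 40 N, if the wrist force passes 120 N, or if a joint passes its speed limit or range.

## Working session

There is one attempt and no reset: what is moved stays moved. The work goes in short steps, Python scripts to look and compute and a tool call to move; the robot and the scene stay as the last step left them, time stands still between calls to the robot, and variables do not carry over. Pictures are saved under pics/ and viewed, at most 10 in all, crops included, and the job is handed in when it is done.

Besides the shell and the picture viewer there is one more tool, called after ">>>" as name(argument=value, ...) on one line, values as JSON. apply_moves: Moves the arm, as the interface text tells. Its arguments: {"type":"object","properties":{"translation":{"type":"array","items":{"type":"array","items":{"type":"number"}}},"angular":{"type":"array","items":{"type":"array","items":{"type":"number"}}},"gripper":{"type":"array","items":{"type":"number"}},"force":{"type":"number"}},"required":["translation","angular","gripper"]}

```bash
mkdir -p pics; ls; python3 - <<'E'
from station import readout, eyes, env
import cv2, numpy as np
s=readout.read_state(); print(s['time'],s['ee_pos'],s['tool_rot'],s['gripper_width'])
for n in ("scene","top"):
    cv2.imwrite(f"pics/{n}0.png",eyes.capture(n)); p=eyes.camera_params(n); print(n,{k:(np.round(v,4).tolist()) for k,v in p.items()})
E
```

```text
pics
0.0 [ 0.1347999  -0.55837673  0.1964369 ] [-9.12742948e-04  9.92999141e-01  1.18118049e-01  4.48126172e-06] 0.0851581646031105
scene {'fx': 608.9129, 'fy': 608.9129, 'cx': 329.4588, 'cy': 245.4577, 'k1': -0.115, 'extrinsics': [[-0.7368, 0.5744, -0.3565, 1.0871], [0.676, 0.6343, -0.3751, 0.544], [0.0107, -0.5174, -0.8557, 1.1656], [0.0, 0.0, 0.0, 1.0]]}
top {'fx': 553.9, 'fy': 553.9, 'cx': 301.2431, 'cy': 239.6995, 'k1': -0.1342, 'extrinsics': [[-0.0263, -0.9834, 0.1795, 0.402], [-0.9997, 0.0256, -0.0059, 0.0738], [0.0013, -0.1795, -0.9837, 1.1649], [0.0, 0.0, 0.0, 1.0]]}
```

View pics/scene0.png

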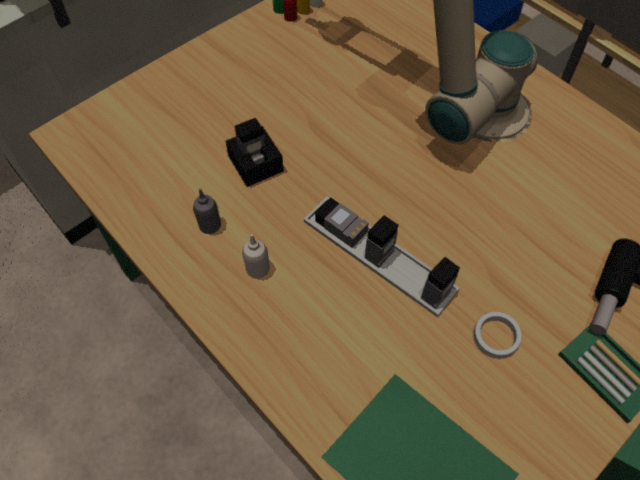

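View pics/top0.png

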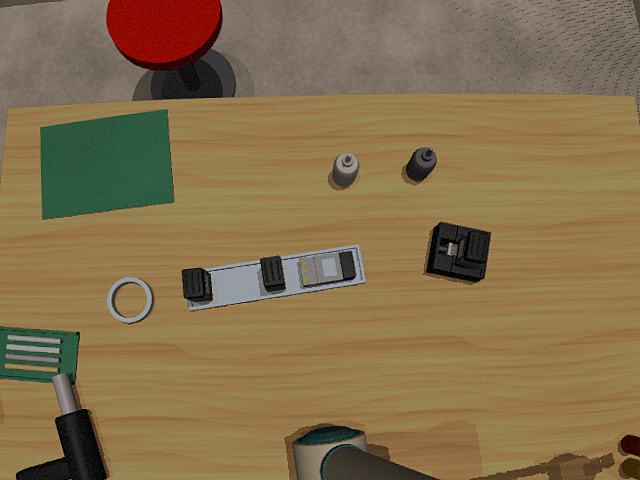

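The scene view shows the rack with pack_end (440,282), the middle pack (381,240), the fallen pack (342,222), the charger (253,152) and the tape (498,335). In the top view the end pack is at (197,285), middle at (272,273), fallen at (328,268) with its cap to the right, the charger at (458,252), and the bottles at (345,168) and (422,163).

```bash
cat > h.py <<'E'
from station import readout, eyes, env
import cv2, numpy as np
from scipy.spatial.transform import Rotation as R
def ray(p,uv):
    K=np.array([[p['fx'],0,p['cx']],[0,p['fy'],p['cy']],[0,0,1]]); uv=np.array(uv,float).reshape(-1,1,2)
    n=cv2.undistortPoints(uv,K,np.array([p['k1'],0,0,0])).reshape(-1,2)
    E=np.array(p['extrinsics']); d=np.c_[n,np.ones(len(n))]@E[:3,:3].T
    return E[:3,3],d/np.linalg.norm(d,axis=1)[:,None]
def plane(p,uv,z):
    o,d=ray(p,uv); return o+d*((z-o[2])/d[:,2])[:,None]
def tri(p1,a,p2,b):
    o1,d1=ray(p1,a); o2,d2=ray(p2,b); out=[]
    for u,v in zip(d1,d2):
        t=np.linalg.lstsq(np.c_[u,-v],o2-o1,rcond=None)[0]; A,B=o1+t[0]*u,o2+t[1]*v
        out.append(np.r_[(A+B)/2,np.linalg.norm(A-B)])
    return np.array(out)
def proj(p,X):
    E=np.array(p['extrinsics']); c=(np.atleast_2d(X)-E[:3,3])@E[:3,:3]; s=c[:,:2]/c[:,2:]
    r=1+p['k1']*(s**2).sum(1,keepdims=True); return s*r*[p['fx'],p['fy']]+[p['cx'],p['cy']]
E
python3 - <<'E'
from h import *
t=cv2.imread('pics/top0.png'); s=cv2.imread('pics/scene0.png'); P=eyes.camera_params
hsv=cv2.cvtColor(t,cv2.COLOR_BGR2HSV)
m=((hsv[...,1]<70)&(hsv[...,2]>110)).astype(np.uint8); m[:225]=0;m[330:]=0;m[:,:170]=0;m[:,400:]=0
c=max(cv2.findContours(m,0,2)[0],key=cv2.contourArea); r=cv2.boxPoints(cv2.minAreaRect(c)); print('rack box',r.round(1).tolist(), plane(P('top'),r,.014).round(4).tolist())
d=(hsv[...,2]<50).astype(np.uint8); d[:210]=0; d[330:]=0
for c in cv2.findContours(d,0,2)[0]:
    if cv2.contourArea(c)>80: print('dark',cv2.boundingRect(c),cv2.boxPoints(cv2.minAreaRect(c)).round(1).tolist())
o=np.zeros((600,800,3),np.uint8)
g=lambda im:cv2.convertScaleAbs(im,alpha=1.6,beta=15)
o[:320]=cv2.resize(g(t[240:320,175:375]),(800,320),interpolation=2)
o[320:600,:280]=cv2.resize(g(t[217:287,423:493]),(280,280),interpolation=2)
o[320:600,280:520]=cv2.resize(g(s[115:185,223:283]),(240,280),interpolation=2)
o[320:600,520:800]=cv2.resize(g(s[195:315,300:460])[:, 0:160],(280,210),interpolation=2)[:,:].repeat(1,0) if 0 else cv2.resize(g(s[195:315,300:460]),(280,280),interpolation=2)
cv2.imwrite('pics/c1.png',o)
E
```

```text
rack box [[182.8000030517578, 271.29998779296875], [359.29998779296875, 243.1999969482422], [365.5, 282.29998779296875], [189.10000610351562, 310.3999938964844]] [[0.5508, 0.3176, 0.014], [0.6011, -0.0556, 0.014], [0.5179, -0.065, 0.014], [0.4686, 0.304, 0.014]]
dark (182, 268, 31, 34) [[181.1999969482422, 269.20001220703125], [209.5, 266.6000061035156], [212.5, 299.8999938964844], [184.1999969482422, 302.3999938964844]]
dark (260, 256, 25, 36) [[259.29998779296875, 258.5], [280.0, 255.39999389648438], [284.8999938964844, 288.6000061035156], [264.29998779296875, 291.70001220703125]]
dark (304, 251, 51, 36) [[299.70001220703125, 258.8999938964844], [351.20001220703125, 250.6999969482422], [355.6000061035156, 278.5], [304.1000061035156, 286.70001220703125]]
dark (426, 223, 65, 59) [[424.70001220703125, 271.5], [434.79998779296875, 220.8000030517578], [492.5, 232.3000030517578], [482.3999938964844, 283.1000061035156]]
```

View pics/c1.png

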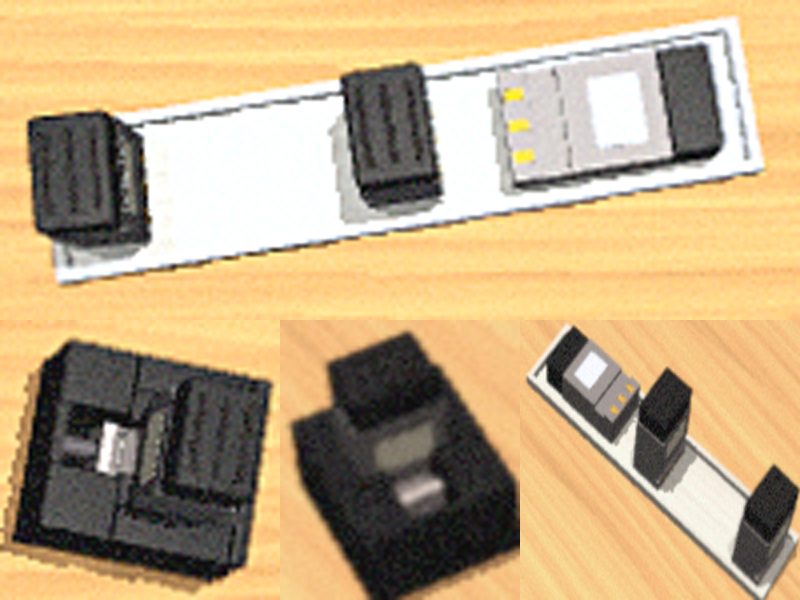

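The crop gives clear top-face corners for every pack. Middle cap centre is ≈(272.5,271.5), end cap ≈(192.5,283), fallen top ≈(327.5,268), and the charging cap is right of the charger body's roller at (452,248).

```bash
python3 - <<'E'
from h import *
P=eyes.camera_params; T,S=P('top'),P('scene')
a=lambda l:np.array(l,float)/4+[175,240]
b=lambda l:(np.array(l,float)-[0,320])/4+[423,217]
c=lambda l:(np.array(l,float)-[280,320])/4+[223,115]
d=lambda l:(np.array(l,float)-[520,320])*[160/280,120/280]+[300,195]
rc=np.array([.5346,.1253]); yw=.134; Rk=np.array([[np.cos(yw),np.sin(yw)],[-np.sin(yw),np.cos(yw)]])
def rep(n,uv,z):
    X=plane(T,uv,z); 
    print(n,X[:,:2].round(4).tolist(),'c',X.mean(0)[:2].round(4),'sides',[round(float(np.linalg.norm(X[i]-X[i-1])),4) for i in range(4)],'rack',(Rk@(X.mean(0)[:2]-rc)).round(4))
rep('mid',a([[343,73],[418,64],[438,180],[362,190]]),.114)
rep('end',a([[28,117],[104,112],[113,228],[36,234]]),.114)
rep('fal',a([[497,70],[712,43],[722,150],[510,183]]),.044)
rep('chg',b([[180,378],[270,382],[248,503],[172,495]]),.120)
rep('chbox',b([[68,340],[272,378],[240,570],[20,530]]),.06)
# heights: top vs scene. scene cap corners
print('chg tri',tri(T,b([[180,378],[270,382],[172,495]]),S,c([[432,380],[408,333],[338,412]])).round(4).tolist())
print('mid tri',tri(T,a([[343,73],[418,64],[438,180]]),S,d([[636,400],[668,369],[692,382]])).round(4).tolist())
print(proj(S,[[.53,.125,.114]]))
E
```

```text
mid [[0.5595, 0.1461], [0.563, 0.11], [0.5069, 0.1016], [0.5031, 0.1378]] c [0.5331 0.1239] sides [0.0571, 0.0362, 0.0567, 0.0364] rack [-0.0016 -0.0012]
end [[0.5419, 0.2981], [0.5435, 0.2613], [0.4877, 0.2568], [0.4856, 0.2938]] c [0.5147 0.2775] sides [0.0565, 0.0369, 0.0559, 0.0371] rack [0.0006 0.1535]
fal [[0.5695, 0.0721], [0.5806, -0.0385], [0.5254, -0.0413], [0.5115, 0.067]] c [0.5467 0.0148] sides [0.0583, 0.1112, 0.0553, 0.1092] rack [-0.0027 -0.1111]
chg [[0.6003, -0.2577], [0.5972, -0.3027], [0.538, -0.2865], [0.543, -0.2491]] c [ 0.5697 -0.274 ] sides [0.0579, 0.0452, 0.0614, 0.0378] rack [-0.0186 -0.4004]
chbox [[0.6331, -0.2194], [0.6105, -0.3256], [0.5116, -0.3002], [0.5356, -0.1877]] c [ 0.5727 -0.2582] sides [0.1026, 0.1086, 0.1021, 0.115] rack [-0.0135 -0.3852]
chg tri [[0.5842, -0.2314, 0.1598, 0.0303], [0.5772, -0.267, 0.1678, 0.04], [0.5691, -0.2934, 0.0471, 0.0516]]
mid tri [[0.5673, 0.1298, 0.1371, 0.0369], [0.5488, 0.1181, 0.1645, 0.0235], [0.5007, 0.1151, 0.0937, 0.0308]]
[[385.64540386 225.26688604]]
```

```bash
cat >> h.py <<'E'
def pose():
    s=readout.read_state(); q=s['tool_rot']; return np.array(s['ee_pos']),R.from_quat([q[1],q[2],q[3],q[0]])
def axes(z,y):
    z=np.array(z,float)/np.linalg.norm(z); y=np.array(y,float); y-=z*(y@z); y/=np.linalg.norm(y)
    return R.from_matrix(np.c_[np.cross(y,z),y,z])
def plan(p1,r1,n=None,start=None):
    p,r=start or pose(); p1=np.array(p1,float); dv=(r.inv()*r1).as_rotvec()
    need=max(np.abs(p1-p).max()/.026,np.linalg.norm(p1-p)/.036,np.abs(dv).max()/.1); n=n or int(np.ceil(need))
    st=np.round(dv/n/.1,3); tr=[]
    for i in range(n):
        t=np.round(r.inv().apply((p1-p)/(n-i))/.03,2); tr.append(t.tolist()); p=p+r.apply(t*.03); r=r*R.from_rotvec(st*.1)
    print('rows',n,'T',tr,'A',st.tolist(),'end',p.round(4),'err',round(float((r.inv()*r1).magnitude()),3))
    return p,r
E
python3 - <<'E'
from h import *
p,r=pose(); w=eyes.camera_params('wrist'); E=np.array(w['extrinsics'])
print('cam in tool',r.inv().apply(E[:3,3]-p).round(4),(r.inv()*R.from_matrix(E[:3,:3])).as_matrix().round(3).tolist(),w['fx'],w['k1'])
yw=-.24; r1=axes([0,0,-1],[np.cos(yw),np.sin(yw),0]); print(readout.read_state()['q'])
plan([.57,-.273,.26],r1)
E
```

```text
cam in tool [ 0.0712 -0.0012 -0.1761] [[0.0, -0.959, -0.282], [1.0, 0.0, 0.001], [-0.001, -0.282, 0.959]] 359.1385624259478 -0.03868732831749845
[-1.45498364e+00  2.76511010e-01  1.50595833e+00 -1.18302932e-06
  1.36067214e+00 -1.21016768e-01]
rows 17 T [[0.96, -0.34, -0.12], [0.98, -0.28, -0.12], [1.0, -0.22, -0.12], [1.01, -0.15, -0.12], [1.02, -0.09, -0.13], [1.02, -0.02, -0.13], [1.02, 0.04, -0.12], [1.01, 0.11, -0.13], [1.01, 0.17, -0.12], [0.99, 0.24, -0.13], [0.97, 0.3, -0.13], [0.95, 0.36, -0.12], [0.93, 0.43, -0.13], [0.9, 0.48, -0.12], [0.87, 0.54, -0.13], [0.83, 0.6, -0.12], [0.79, 0.64, -0.13]] A [-0.001, -0.001, -0.644] end [ 0.5699 -0.2729  0.2601] err 0.001
```

>>> apply_moves(translation=[[0.96, -0.34, -0.12], [0.98, -0.28, -0.12], [1.0, -0.22, -0.12], [1.0, -0.15, -0.12], [1.0, -0.09, -0.13], [1.0, -0.02, -0.13], [1.0, 0.04, -0.12], [1.0, 0.11, -0.13], [1.0, 0.17, -0.12], [1.0, 0.24, -0.13]], angular=[[0, 0, -0.644], [0, 0, -0.644], [0, 0, -0.644], [0, 0, -0.644], [0, 0, -0.644], [0, 0, -0.644], [0, 0, -0.644], [0, 0, -0.644], [0, 0, -0.644], [0, 0, -0.644]], gripper=[1, 1, 1, 1, 1, 1, 1, 1, 1, 1])

```text
time: 0.93
ee_pos: [0.3897, -0.3911, 0.2342]
tool_rot: [-0.0, 0.904, 0.428, -0.0]
contact_force: [0.4, -0.7, 0.4]
gripper_width: 0.0855
gripper_force: 0.0
```

>>> apply_moves(translation=[[0.98, 0.3, -0.13], [0.97, 0.36, -0.12], [0.95, 0.43, -0.13], [0.93, 0.48, -0.12], [0.9, 0.54, -0.13], [0.86, 0.6, -0.12], [0.8, 0.64, -0.13], [0, 0, 0], [0, 0, 0], [0, 0, 0]], angular=[[0, 0, -0.644], [0, 0, -0.644], [0, 0, -0.644], [0, 0, -0.644], [0, 0, -0.644], [0, 0, -0.644], [0, 0, -0.644], [0, 0, 0], [0, 0, 0], [0, 0, 0]], gripper=[1, 1, 1, 1, 1, 1, 1, 1, 1, 1])

```text
time: 1.77
ee_pos: [0.5693, -0.2708, 0.2602]
tool_rot: [-0.001, 0.786, 0.618, -0.001]
contact_force: [0.6, -0.4, -0.6]
gripper_width: 0.0852
gripper_force: 0.0
```

```bash
python3 - <<'E'
from h import *
w=eyes.camera_params('wrist'); im=eyes.capture('wrist'); cv2.imwrite('pics/w1.png',cv2.convertScaleAbs(im,alpha=1.5,beta=15))
p,r=pose(); print(p.round(4),r.as_matrix().round(3).tolist(),readout.read_state()['q'])
yw=-.24; c=np.array([.5695,-.273]); X=np.array([np.cos(yw),np.sin(yw)]);Y=np.array([-X[1],X[0]])
k=[np.r_[c+a*X*.028+b*Y*.02,.12] for a,b in ((1,1),(1,-1),(-1,-1),(-1,1))]
print(proj(w,k).round(1).tolist())
E
```

```text
[ 0.5689 -0.2711  0.2604] [[0.238, 0.971, -0.002], [0.971, -0.238, 0.0], [-0.0, -0.002, -1.0]] [-5.54492539e-01  3.36320499e-01  1.26295518e+00 -8.59930384e-04
  1.54376713e+00 -3.14217307e-01]
[[359.9, 200.1], [358.8, 243.2], [297.9, 243.1], [296.9, 200.0]]
```

View pics/w1.png

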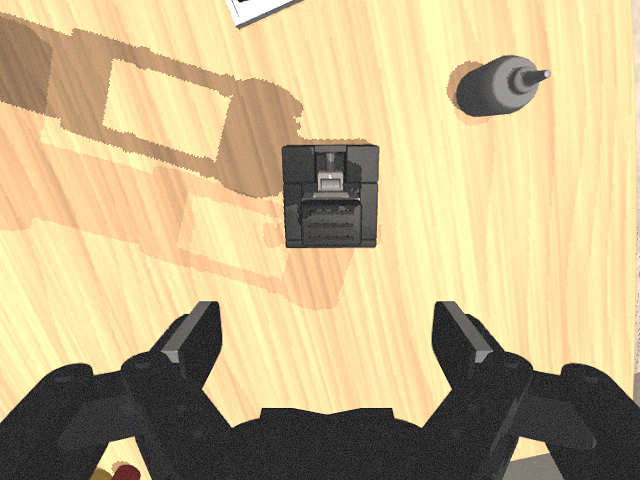

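The wrist view shows the charger at (283–379, 146–247) and the cap at (302–362, 198–243). It's aligned in yaw and about 3 px to the right of the prediction, i.e. +2.6 mm along tool y. I'll go down part way and take a second view for the height.

>>> apply_moves(translation=[[-0.05, 0.05, 0.5], [-0.05, 0.05, 0.5], [-0.05, 0.03, 0.5], [0, 0.02, 0.5], [0, 0, 0.5], [0, 0, 0.5], [0, 0, 0.33], [0, 0, 0], [0, 0, 0], [0, 0, 0]], angular=[[0, 0, 0], [0, 0, 0], [0, 0, 0], [0, 0, 0], [0, 0, 0], [0, 0, 0], [0, 0, 0], [0, 0, 0], [0, 0, 0], [0, 0, 0]], gripper=[1, 1, 1, 1, 1, 1, 1, 1, 1, 1])

```text
time: 2.65
ee_pos: [0.5734, -0.2769, 0.162]
tool_rot: [0.001, 0.787, 0.617, 0.0]
contact_force: [-0.1, -0.0, 0.2]
gripper_width: 0.0855
gripper_force: 0.0
```

```bash
python3 - <<'E'
from h import *
import pickle
w=eyes.camera_params('wrist'); im=eyes.capture('wrist'); pickle.dump(w,open('w2.pkl','wb'))
cv2.imwrite('pics/w2raw.png',im); cv2.imwrite('pics/w2.png',cv2.resize(cv2.convertScaleAbs(im[130:330,220:440],alpha=2,beta=20),None,fx=3,fy=3))
p,r=pose(); print(p.round(4),r.as_matrix().round(3).tolist())
yw=-.24; c=np.array([.5720,-.2737]); X=np.array([np.cos(yw),np.sin(yw)]);Y=np.array([-X[1],X[0]])
k=[np.r_[c+a*X*.028+b*Y*.02,.12] for a,b in ((1,1),(1,-1),(-1,-1),(-1,1))]
print(((proj(w,k)-[220,130])*3).round(0).tolist())
E
```

```text
[ 0.5737 -0.2769  0.1623] [[0.237, 0.971, 0.002], [0.971, -0.237, -0.001], [-0.001, 0.002, -1.0]]
[[447.0, 268.0], [441.0, 447.0], [184.0, 447.0], [177.0, 268.0]]
```

View pics/w2.png

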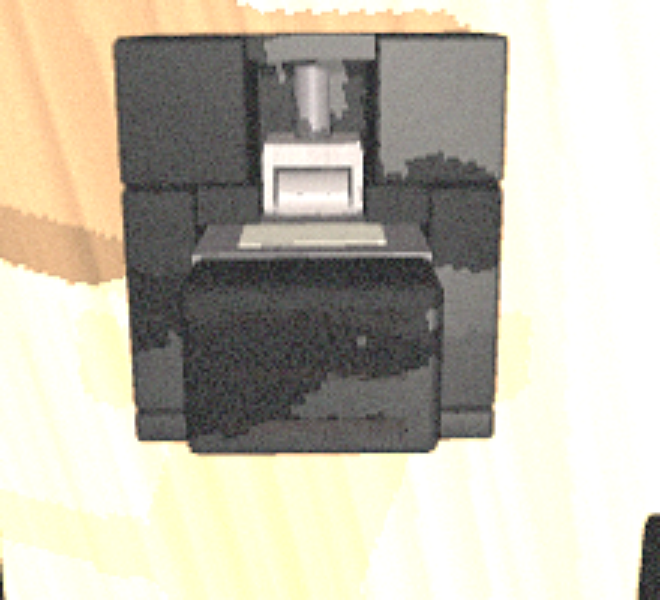

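```bash
python3 - <<'E'
from h import *
import pickle
w2=pickle.load(open('w2.pkl','rb')); w1=dict(w2); p,r=pose()
E=np.array(w2['extrinsics']); L=r.inv().apply(E[:3,3]-p); C=r.inv()*R.from_matrix(E[:3,:3])
r1=R.from_matrix([[0.238,.971,-.002],[.971,-.238,0],[0,-.002,-1]]); F=np.eye(4); F[:3,3]=np.array([.5689,-.2711,.2604])+r1.apply(L); F[:3,:3]=(r1*C).as_matrix(); w1['extrinsics']=F
print(tri(w1,[[302.5,243],[361,243]],w2,[[283,280.3],[366.7,280.3]]).round(4))
plan([.5726,-.2738,.072],axes([0,0,-1],[np.cos(-.24),np.sin(-.24),0]),n=8)
E
```

```text
[[ 5.418e-01 -2.858e-01  1.244e-01  4.000e-04]
 [ 5.935e-01 -2.972e-01  1.278e-01  9.000e-04]]
rows 8 T [[0.01, -0.01, 0.38], [0.01, -0.01, 0.38], [0.01, -0.01, 0.37], [0.01, -0.01, 0.38], [0.01, -0.01, 0.37], [0.01, -0.0, 0.38], [0.02, -0.01, 0.37], [0.01, -0.0, 0.38]] A [0.003, 0.001, 0.0] end [ 0.5727 -0.2739  0.072 ] err 0.0
```

>>> apply_moves(translation=[[0.01, -0.01, 0.38], [0.01, -0.01, 0.38], [0.01, -0.01, 0.37], [0.01, -0.01, 0.38], [0.01, -0.01, 0.37], [0.01, 0, 0.38], [0.02, -0.01, 0.37], [0.01, 0, 0.38], [0, 0, 0], [0, 0, 0]], angular=[[0.003, 0, 0], [0.003, 0, 0], [0.003, 0, 0], [0.003, 0, 0], [0.003, 0, 0], [0, 0, 0], [0, 0, 0], [0, 0, 0], [0, 0, 0], [0, 0, 0]], gripper=[1, 1, 1, 1, 1, 1, 1, 1, 1, 1])

```text
time: 3.53
ee_pos: [0.5716, -0.2728, 0.0697]
tool_rot: [-0.001, 0.786, 0.618, -0.001]
contact_force: [0.6, -0.7, 0.9]
gripper_width: 0.0853
gripper_force: 0.0
```

>>> apply_moves(translation=[[0, 0, 0], [0, 0, 0], [0, 0, 0], [0, 0, 0], [0, 0, 0], [0, 0, 0], [0, 0, 0], [0, 0, 0], [0, 0, 0], [0, 0, 0]], angular=[[0, 0, 0], [0, 0, 0], [0, 0, 0], [0, 0, 0], [0, 0, 0], [0, 0, 0], [0, 0, 0], [0, 0, 0], [0, 0, 0], [0, 0, 0]], gripper=[0.5, 0.5, 0.5, 0.5, 0.5, 0.5, 0.5, 0.5, 0.5, 0.5], force=90)

```text
time: 4.37
ee_pos: [0.573, -0.2737, 0.0723]
tool_rot: [0.001, 0.786, 0.618, 0.0]
contact_force: [-0.8, -0.3, 5.7]
gripper_width: 0.0532
gripper_force: 95.7
```

>>> apply_moves(translation=[[0, 0, -0.15], [0, 0, -0.15], [0, 0, -0.15], [0, 0, -0.15], [0, 0, -0.15], [0, 0, -0.15], [0, 0, -0.2], [0, 0, -0.2], [0, 0, -0.3], [0, 0, -0.3]], angular=[[0, 0, 0], [0, 0, 0], [0, 0, 0], [0, 0, 0], [0, 0, 0], [0, 0, 0], [0, 0, 0], [0, 0, 0], [0, 0, 0], [0, 0, 0]], gripper=[0.5, 0.5, 0.5, 0.5, 0.5, 0.5, 0.5, 0.5, 0.5, 0.5])

```text
time: 5.2
ee_pos: [0.5719, -0.2724, 0.1291]
tool_rot: [-0.001, 0.786, 0.618, -0.0]
contact_force: [0.0, 0.8, -3.4]
gripper_width: 0.0534
gripper_force: 100.0
```

>>> apply_moves(translation=[[0, 0, -0.5], [0, 0, -0.6], [0, 0, -0.7], [0, 0, -0.7], [0, 0, -0.7], [0, 0, -0.5], [0, 0, -0.3], [0, 0, 0], [0, 0, 0], [0, 0, 0]], angular=[[0, 0, 0], [0, 0, 0], [0, 0, 0], [0, 0, 0], [0, 0, 0], [0, 0, 0], [0, 0, 0], [0, 0, 0], [0, 0, 0], [0, 0, 0]], gripper=[0.5, 0.5, 0.5, 0.5, 0.5, 0.5, 0.5, 0.5, 0.5, 0.5])

```text
time: 6.03
ee_pos: [0.5716, -0.2725, 0.2466]
tool_rot: [-0.002, 0.786, 0.618, -0.001]
contact_force: [-0.4, 0.5, -4.1]
gripper_width: 0.0533
gripper_force: 100.0
```

```bash
python3 - <<'E'
from h import *
for n in ('scene','top'): cv2.imwrite(f'pics/{n}3.png',eyes.capture(n))
w=eyes.camera_params('wrist'); im=eyes.capture('wrist'); s=cv2.imread('pics/scene3.png')
o=np.zeros((300,800,3),np.uint8); o[:,:400]=cv2.resize(cv2.convertScaleAbs(s[60:210,170:370],alpha=1.6,beta=10),(400,300)); o[:,400:]=cv2.resize(im,(400,300)); cv2.imwrite('pics/c3.png',o)
p,r=pose(); print(p.round(4)); 
yw=.134; rc=np.array([.5346,.1253]); Y=np.array([-np.sin(yw),np.cos(yw)]); g=rc+.075*Y; print(g)
rt=axes([0,0,-1],[np.cos(yw),np.sin(yw),0])
plan([*g,.24],rt)
E
```

```text
[ 0.5717 -0.2727  0.2463]
[0.52458005 0.19962766]
rows 19 T [[0.79, -0.28, 0.01], [0.79, -0.26, 0.01], [0.8, -0.25, 0.01], [0.8, -0.23, 0.01], [0.8, -0.21, 0.01], [0.81, -0.2, 0.01], [0.81, -0.18, 0.01], [0.82, -0.17, 0.01], [0.82, -0.15, 0.01], [0.82, -0.13, 0.01], [0.82, -0.12, 0.01], [0.83, -0.1, 0.01], [0.83, -0.09, 0.02], [0.83, -0.07, 0.01], [0.83, -0.05, 0.01], [0.83, -0.04, 0.02], [0.83, -0.02, 0.01], [0.83, -0.0, 0.02], [0.83, 0.01, 0.01]] A [-0.002, -0.001, -0.196] end [0.5247 0.1995 0.2401] err 0.001
```

View pics/c3.png

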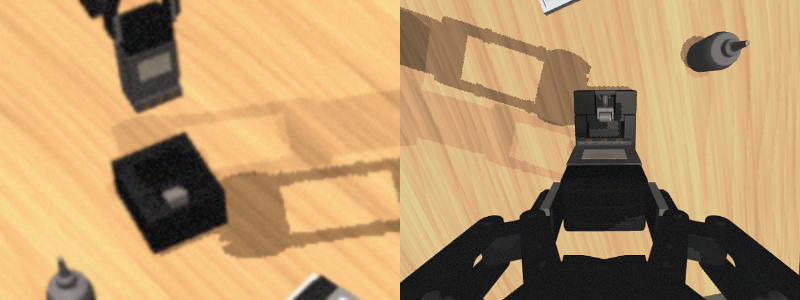

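The pack is out of the charger and hanging square between the fingers, with the charger well empty below it. I'll carry it over the rack gap.

>>> apply_moves(translation=[[0.79, -0.28, 0.01], [0.79, -0.26, 0.01], [0.8, -0.25, 0.01], [0.8, -0.23, 0.01], [0.8, -0.21, 0.01], [0.81, -0.2, 0.01], [0.81, -0.18, 0.01], [0.82, -0.17, 0.01], [0.82, -0.15, 0.01], [0.82, -0.13, 0.01]], angular=[[0, 0, -0.196], [0, 0, -0.196], [0, 0, -0.196], [0, 0, -0.196], [0, 0, -0.196], [0, 0, -0.196], [0, 0, -0.196], [0, 0, -0.196], [0, 0, -0.196], [0, 0, -0.196]], gripper=[0.5, 0.5, 0.5, 0.5, 0.5, 0.5, 0.5, 0.5, 0.5, 0.5])

```text
time: 7.02
ee_pos: [0.5469, -0.0231, 0.2441]
tool_rot: [-0.001, 0.722, 0.692, -0.001]
contact_force: [-0.7, 0.3, -3.5]
gripper_width: 0.0532
gripper_force: 99.9
```

>>> apply_moves(translation=[[0.82, -0.12, 0.01], [0.83, -0.1, 0.01], [0.83, -0.09, 0.02], [0.83, -0.07, 0.01], [0.83, -0.05, 0.01], [0.83, -0.04, 0.02], [0.83, -0.02, 0.01], [0.83, 0, 0.02], [0.83, 0.01, 0.01], [0, 0, 0]], angular=[[0, 0, -0.196], [0, 0, -0.196], [0, 0, -0.196], [0, 0, -0.196], [0, 0, -0.196], [0, 0, -0.196], [0, 0, -0.196], [0, 0, -0.196], [0, 0, -0.196], [0, 0, 0]], gripper=[0.5, 0.5, 0.5, 0.5, 0.5, 0.5, 0.5, 0.5, 0.5, 0.5])

```text
time: 7.85
ee_pos: [0.5241, 0.2038, 0.2404]
tool_rot: [-0.003, 0.657, 0.754, 0.0]
contact_force: [0.7, 0.2, -3.6]
gripper_width: 0.0533
gripper_force: 99.9
```

```bash
python3 - <<'E'
from h import *
p,r=pose(); w=eyes.camera_params('wrist'); im=eyes.capture('wrist'); cv2.imwrite('pics/w4raw.png',im)
print(p.round(4),r.as_matrix().round(3).tolist())
yw=.134; rc=np.array([.5346,.1253]); X=np.array([np.cos(yw),np.sin(yw)]); Y=np.array([-X[1],X[0]])
o=im.copy()
q=lambda x,y,z:proj(w,[np.r_[rc+x*X+y*Y,z]])[0]
for (a,b) in (((-.041,-.186),(-.041,.186)),((.041,-.186),(.041,.186)),((-.041,.186),(.041,.186))):
    l=np.array([q(*(np.array(a)*(1-t)+np.array(b)*t),.014) for t in np.linspace(0,1,30)]); l=l[(np.abs(l)<900).all(1)]
    cv2.polylines(o,[l.astype(np.int32)],False,(0,0,255),1)
for y in (0,.15):
  for s in ((1,1),(1,-1),(-1,-1),(-1,1)): cv2.circle(o,tuple(int(v) for v in q(s[0]*.028,y+s[1]*.02,.114)),3,(0,255,0),1)
cv2.imwrite('pics/w4.png',o)
E
```

```text
[0.5241 0.2038 0.2404] [[-0.137, 0.991, -0.004], [0.991, 0.137, 0.004], [0.005, -0.003, -1.0]]
```

View pics/w4.png

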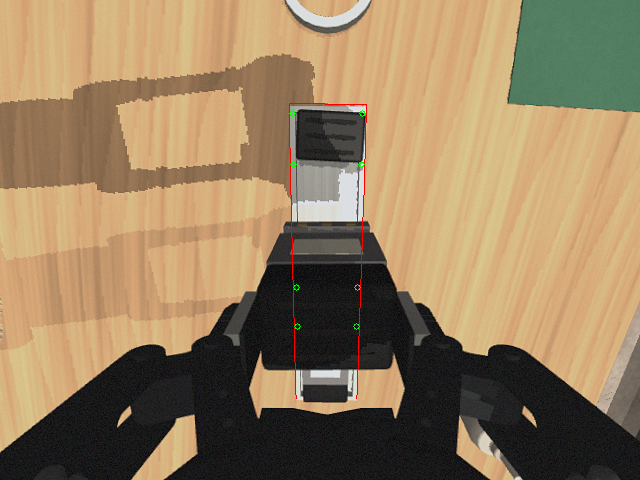

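The rack overlay agrees with the picture to about 1–2 mm: the rim, the end pack's cap at (296–363,110–162), and a clear gap under the held pack. I'll lower it.

>>> apply_moves(translation=[[0, 0, 0.4], [0, 0, 0.6], [0, 0, 0.6], [0, 0, 0.6], [0, 0, 0.6], [0, 0, 0.6], [0, 0, 0.6], [0, 0, 0.5], [0, 0, 0.3], [0, 0, 0.2]], angular=[[0, 0, 0], [0, 0, 0], [0, 0, 0], [0, 0, 0], [0, 0, 0], [0, 0, 0], [0, 0, 0], [0, 0, 0], [0, 0, 0], [0, 0, 0]], gripper=[0.5, 0.5, 0.5, 0.5, 0.5, 0.5, 0.5, 0.5, 0.5, 0.5])

```text
time: 8.73
ee_pos: [0.5244, 0.1981, 0.0898]
tool_rot: [-0.001, 0.659, 0.752, -0.002]
contact_force: [0.6, -0.1, -3.3]
gripper_width: 0.0531
gripper_force: 99.9
```

>>> apply_moves(translation=[[0, 0, 0.15], [0, 0, 0.15], [0, 0, 0.1], [0, 0, 0.1], [0, 0, 0.1], [0, 0, 0.05], [0, 0, 0], [0, 0, 0], [0, 0, 0], [0, 0, 0]], angular=[[0, 0, 0], [0, 0, 0], [0, 0, 0], [0, 0, 0], [0, 0, 0], [0, 0, 0], [0, 0, 0], [0, 0, 0], [0, 0, 0], [0, 0, 0]], gripper=[0.5, 0.5, 0.5, 0.5, 0.5, 0.5, 0.5, 0.5, 0.5, 0.5])

```text
time: 9.57
ee_pos: [0.5253, 0.1992, 0.0721]
tool_rot: [-0.0, 0.658, 0.753, -0.0]
contact_force: [0.3, -1.2, -4.0]
gripper_width: 0.0532
gripper_force: 99.9
```

```bash
python3 - <<'E'
from h import *
p,r=pose(); print(p.round(4),r.as_matrix().round(3).tolist(),readout.read_state()['contact_force'])
E
```

```text
[0.5253 0.1992 0.0721] [[-0.133, 0.991, -0.001], [0.991, 0.133, 0.0], [0.001, -0.001, -1.0]] [ 0.33282291 -1.24358092 -3.98941782]
```

>>> apply_moves(translation=[[0, 0, 0.03], [0, 0, 0.03], [0, 0, 0.03], [0, 0, 0.03], [0, 0, 0.02], [0, 0, 0.02], [0, 0, 0.02], [0, 0, 0], [0, 0, 0], [0, 0, 0]], angular=[[0, 0, 0], [0, 0, 0], [0, 0, 0], [0, 0, 0], [0, 0, 0], [0, 0, 0], [0, 0, 0], [0, 0, 0], [0, 0, 0], [0, 0, 0]], gripper=[0.5, 0.5, 0.5, 0.5, 0.5, 0.5, 0.5, 0.5, 0.5, 0.5])

```text
time: 10.4
ee_pos: [0.5251, 0.1992, 0.0665]
tool_rot: [-0.001, 0.658, 0.753, -0.0]
contact_force: [-0.7, 0.5, -2.0]
gripper_width: 0.0534
gripper_force: 100.0
```

>>> apply_moves(translation=[[0, 0, 0.02], [0, 0, 0.02], [0, 0, 0], [0, 0, 0], [0, 0, 0], [0, 0, 0], [0, 0, 0], [0, 0, 0], [0, 0, 0], [0, 0, 0]], angular=[[0, 0, 0], [0, 0, 0], [0, 0, 0], [0, 0, 0], [0, 0, 0], [0, 0, 0], [0, 0, 0], [0, 0, 0], [0, 0, 0], [0, 0, 0]], gripper=[0.5, 0.5, 0.5, 0.5, 0.5, 0.5, 0.5, 0.5, 0.5, 0.5])

```text
time: 11.23
ee_pos: [0.5251, 0.1993, 0.0664]
tool_rot: [-0.001, 0.658, 0.753, -0.0]
contact_force: [-2.6, -0.1, 5.9]
gripper_width: 0.0531
gripper_force: 100.9
```

The pack is on the floor: contact force rose to +5.9 N. Releasing and rising.

>>> apply_moves(translation=[[0, 0, 0], [0, 0, 0], [0, 0, 0], [0, 0, 0], [0, 0, 0], [0, 0, 0], [0, 0, 0], [0, 0, 0], [0, 0, 0], [0, 0, 0]], angular=[[0, 0, 0], [0, 0, 0], [0, 0, 0], [0, 0, 0], [0, 0, 0], [0, 0, 0], [0, 0, 0], [0, 0, 0], [0, 0, 0], [0, 0, 0]], gripper=[0.7, 0.75, 0.8, 0.9, 1, 1, 1, 1, 1, 1])

```text
time: 12.07
ee_pos: [0.5251, 0.1991, 0.0652]
tool_rot: [-0.001, 0.658, 0.753, -0.0]
contact_force: [0.0, 0.1, -0.1]
gripper_width: 0.0853
gripper_force: 0.0
```

>>> apply_moves(translation=[[0, 0, -0.2], [0, 0, -0.4], [0, 0, -0.6], [0, 0, -0.6], [0, 0, -0.7], [0, 0, -0.8], [0, 0, -0.8], [0, 0, -0.8], [0, 0, -0.6], [0, 0, -0.3]], angular=[[0, 0, 0], [0, 0, 0], [0, 0, 0], [0, 0, 0], [0, 0, 0], [0, 0, 0], [0, 0, 0], [0, 0, 0], [0, 0, 0], [0, 0, 0]], gripper=[1, 1, 1, 1, 1, 1, 1, 1, 1, 1])

```text
time: 12.9
ee_pos: [0.5265, 0.1994, 0.2426]
tool_rot: [0.001, 0.658, 0.753, 0.002]
contact_force: [0.5, 1.0, 0.0]
gripper_width: 0.0852
gripper_force: 0.0
```

```bash
python3 - <<'E'
from h import *
t=eyes.capture('top'); s=eyes.capture('scene'); cv2.imwrite('pics/top5.png',t)
print(pose()[0].round(4), readout.read_state()['q'])
S=eyes.camera_params('scene');T=eyes.camera_params('top')
o=np.zeros((600,800,3),np.uint8); g=lambda im:cv2.convertScaleAbs(im,alpha=1.5,beta=10)
o[:300]=cv2.resize(g(t[235:310,180:380]),(800,300),interpolation=2); o[300:,:400]=cv2.resize(g(s[190:320,300:473]),(400,300),interpolation=2)
cv2.imwrite('pics/c5.png',o)
# tool pose for grasp of fallen pack
yw=.134; rc=np.array([.5346,.1253]); X=np.array([np.cos(yw),np.sin(yw),0]); Y=np.array([-X[1],X[0],0]); Z=np.array([0,0,1.])
a=np.pi/4; rt=axes(np.sin(a)*Y-np.cos(a)*Z,X)
foot=np.r_[rc,0]+ -.0545*Y; print('foot y est')
G=np.r_[rc,0]+X*-.001+(-.111-.025)*Y+.038*Z; tcp=G+.021*rt.apply([0,0,1]); print('G',G.round(4),'tcp',tcp.round(4))
pre=tcp-.13*rt.apply([0,0,1])
e=plan(pre,rt); plan(tcp,rt,n=8,start=e)
E
```

```text
[0.5263 0.1993 0.2412] [2.37960068e-01 2.34457882e-01 1.45436701e+00 6.14122860e-04
 1.45003477e+00 1.04657540e-01]
foot y est
G [ 0.5518 -0.0096  0.038 ] tcp [0.5498 0.0051 0.0232]
rows 11 T [[-0.87, -0.01, 0.38], [-0.9, -0.01, 0.32], [-0.92, -0.01, 0.25], [-0.93, -0.01, 0.19], [-0.94, -0.01, 0.12], [-0.95, -0.01, 0.05], [-0.95, -0.01, -0.01], [-0.95, -0.0, -0.08], [-0.94, -0.01, -0.15], [-0.93, -0.0, -0.22], [-0.91, -0.01, -0.28]] A [0.003, 0.713, 0.0] end [ 0.5621 -0.0861  0.115 ] err 0.001
rows 8 T [[0.0, 0.0, 0.54], [0.0, 0.0, 0.54], [0.0, 0.0, 0.54], [0.0, 0.0, 0.54], [0.0, 0.0, 0.54], [0.0, 0.0, 0.54], [0.0, 0.0, 0.55], [0.0, 0.0, 0.54]] A [-0.001, 0.0, 0.0] end [0.5498 0.0049 0.0232] err 0.0
```

View pics/c5.png

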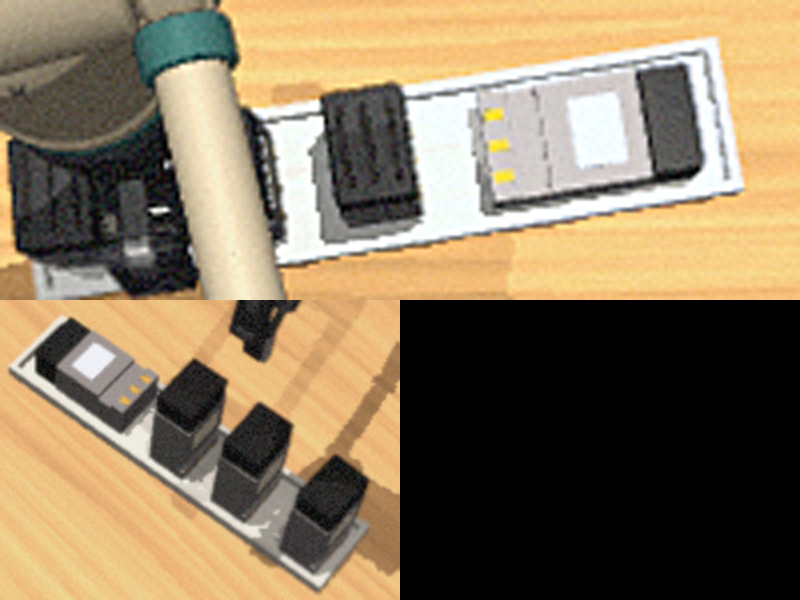

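The charging pack now stands in the gap between the middle and end packs, all three upright, with the fallen pack untouched. For the fallen one I'll use a 55° tilted approach, so the turned tool ends only 35° off vertical on the side towards the middle pack.

```bash
cat >> h.py <<'E'
yw=.134; rc=np.array([.5346,.1253,0]); X=np.array([np.cos(yw),np.sin(yw),0]); Y=np.array([-X[1],X[0],0]); Z=np.array([0,0,1.])
def tilt(deg): a=np.radians(deg); return axes(np.sin(a)*Y-np.cos(a)*Z,X)
def tcp(x,y,z,r): return rc+x*X+y*Y+z*Z+.021*r.apply([0,0,1])
E
python3 - <<'E'
from h import *
r=tilt(55); t=tcp(-.001,-.136,.038,r); e=plan(t-.09*r.apply([0,0,1]),r); print(t); plan(t,r,n=8,start=e)
E
```

```text
rows 11 T [[-0.81, -0.01, 0.5], [-0.85, -0.01, 0.42], [-0.88, -0.01, 0.35], [-0.91, -0.01, 0.27], [-0.93, -0.01, 0.19], [-0.94, -0.01, 0.11], [-0.95, -0.01, 0.02], [-0.95, -0.0, -0.06], [-0.94, -0.01, -0.14], [-0.92, -0.0, -0.22], [-0.9, -0.01, -0.31]] A [0.003, 0.872, 0.001] end [ 0.5593 -0.0658  0.0776] err 0.001
[0.54948027 0.00743357 0.02595489]
rows 8 T [[0.0, 0.0, 0.38], [0.0, 0.0, 0.37], [0.0, 0.0, 0.38], [0.0, 0.0, 0.37], [0.0, 0.0, 0.38], [0.0, 0.0, 0.37], [0.0, 0.0, 0.38], [0.0, 0.0, 0.37]] A [-0.0, -0.0, -0.001] end [0.5494 0.0073 0.0259] err 0.0
```

>>> apply_moves(translation=[[-0.81, -0.01, 0.5], [-0.85, -0.01, 0.42], [-0.88, -0.01, 0.35], [-0.91, -0.01, 0.27], [-0.93, -0.01, 0.19], [-0.94, -0.01, 0.11], [-0.95, -0.01, 0.02], [-0.95, 0, -0.06], [-0.94, -0.01, -0.14], [-0.92, 0, -0.22]], angular=[[0.003, 0.872, 0], [0.003, 0.872, 0], [0.003, 0.872, 0], [0.003, 0.872, 0], [0.003, 0.872, 0], [0.003, 0.872, 0], [0.003, 0.872, 0], [0.003, 0.872, 0], [0.003, 0.872, 0], [0.003, 0.872, 0]], gripper=[1, 1, 1, 1, 1, 1, 1, 1, 1, 1])

```text
time: 13.83
ee_pos: [0.5542, -0.0432, 0.0889]
tool_rot: [-0.321, 0.597, 0.68, 0.278]
contact_force: [0.3, 0.6, 0.8]
gripper_width: 0.0853
gripper_force: 0.0
```

>>> apply_moves(translation=[[-0.9, -0.01, -0.31], [0, 0, 0], [0, 0, 0], [0, 0, 0], [0, 0, 0], [0, 0, 0], [0, 0, 0], [0, 0, 0], [0, 0, 0], [0, 0, 0]], angular=[[0, 0.872, 0], [0, 0, 0], [0, 0, 0], [0, 0, 0], [0, 0, 0], [0, 0, 0], [0, 0, 0], [0, 0, 0], [0, 0, 0], [0, 0, 0]], gripper=[1, 1, 1, 1, 1, 1, 1, 1, 1, 1])

```text
time: 14.67
ee_pos: [0.5579, -0.0658, 0.0765]
tool_rot: [-0.348, 0.584, 0.668, 0.302]
contact_force: [0.4, 0.9, -0.4]
gripper_width: 0.0855
gripper_force: 0.0
```

```bash
python3 - <<'E'
from h import *
print(pose()[0].round(4), readout.read_state()['q'])
r=tilt(55); t=tcp(-.001,-.136,.038,r); plan(t,r,n=8)
w=eyes.camera_params('wrist'); im=eyes.capture('wrist'); o=cv2.convertScaleAbs(im,alpha=1.2)
for x in (-.029,.027):
  for y in (-.056,-.136,-.166): cv2.circle(o,tuple(int(v) for v in proj(w,[rc+x*X+y*Y+.044*Z])[0]),3,(0,255,0),1)
cv2.imwrite('pics/w6.png',o)
E
```

```text
[ 0.5579 -0.0658  0.0765] [-0.67000792  0.72152998  1.50257113  0.60640322  1.69092606 -0.98119489]
rows 8 T [[0.0, 0.01, 0.37], [0.0, 0.01, 0.37], [0.01, 0.01, 0.37], [0.0, 0.0, 0.37], [0.01, 0.01, 0.37], [0.0, 0.0, 0.38], [0.01, 0.01, 0.37], [0.0, 0.0, 0.38]] A [-0.003, 0.002, -0.002] end [0.5494 0.0075 0.0259] err 0.0
```

View pics/w6.png

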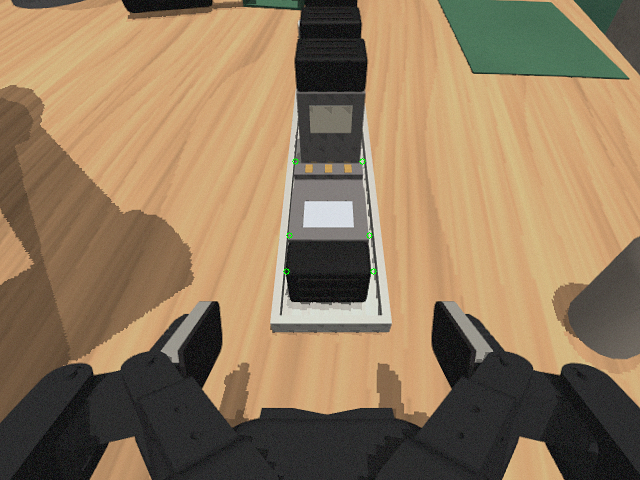

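The wrist view shows the fallen pack at (288–370, 163–300). The overlay matches in x, and the foot edge is within about 3 px. The fingers straddle it symmetrically, so I'll advance and grip.

>>> apply_moves(translation=[[0, 0.01, 0.37], [0, 0.01, 0.37], [0.01, 0.01, 0.37], [0, 0, 0.37], [0.01, 0.01, 0.37], [0, 0, 0.38], [0.01, 0.01, 0.37], [0, 0, 0.38], [0, 0, 0], [0, 0, 0]], angular=[[0, 0, 0], [0, 0, 0], [0, 0, 0], [0, 0, 0], [0, 0, 0], [0, 0, 0], [0, 0, 0], [0, 0, 0], [0, 0, 0], [0, 0, 0]], gripper=[1, 1, 1, 1, 1, 1, 1, 1, 1, 1])

```text
time: 15.55
ee_pos: [0.5488, 0.0079, 0.0248]
tool_rot: [-0.349, 0.584, 0.667, 0.302]
contact_force: [-0.2, 0.8, 0.7]
gripper_width: 0.0854
gripper_force: 0.0
```

>>> apply_moves(translation=[[0, 0, 0], [0, 0, 0], [0, 0, 0], [0, 0, 0], [0, 0, 0], [0, 0, 0], [0, 0, 0], [0, 0, 0], [0, 0, 0], [0, 0, 0]], angular=[[0, 0, 0], [0, 0, 0], [0, 0, 0], [0, 0, 0], [0, 0, 0], [0, 0, 0], [0, 0, 0], [0, 0, 0], [0, 0, 0], [0, 0, 0]], gripper=[0.5, 0.5, 0.5, 0.5, 0.5, 0.5, 0.5, 0.5, 0.5, 0.5], force=80)

```text
time: 16.38
ee_pos: [0.5498, 0.006, 0.026]
tool_rot: [-0.348, 0.584, 0.668, 0.303]
contact_force: [0.2, -4.6, 4.4]
gripper_width: 0.0502
gripper_force: 81.5
```

```bash
python3 - <<'E'
from h import *
p,r=pose(); print(p.round(4), r.apply([0,0,1]).round(3), r.apply([0,1,0]).round(3))
E
```

```text
[0.5498 0.006  0.026 ] [-0.111  0.811 -0.574] [ 0.991  0.133 -0.002]
```

>>> apply_moves(translation=[[0.1, 0, -0.07], [0.2, 0, -0.14], [0.3, 0, -0.21], [0.4, 0, -0.28], [0.4, 0, -0.28], [0.5, 0, -0.35], [0.5, 0, -0.35], [0.4, 0, -0.28], [0.3, 0, -0.21], [0.2, 0, -0.14]], angular=[[0, 0, 0], [0, 0, 0], [0, 0, 0], [0, 0, 0], [0, 0, 0], [0, 0, 0], [0, 0, 0], [0, 0, 0], [0, 0, 0], [0, 0, 0]], gripper=[0.5, 0.5, 0.5, 0.5, 0.5, 0.5, 0.5, 0.5, 0.5, 0.5])

```text
time: 17.22
ee_pos: [0.5499, 0.0071, 0.1478]
tool_rot: [-0.348, 0.584, 0.668, 0.303]
contact_force: [-0.4, 0.1, -4.0]
gripper_width: 0.0501
gripper_force: 83.7
```

```bash
python3 - <<'E'
from h import *
print(readout.read_state()['contact_force'],pose()[0])
im=eyes.capture('wrist'); cv2.imwrite('pics/w7.png',im); cv2.imwrite('pics/scene7.png',eyes.capture('scene'))
r=tilt(-35); t=tcp(-.001,-.115,.084+.04,r); print(t); plan(t,r,n=18)
# objective check w/o viewing: brightest label blob and brass strips in wrist image
h=cv2.cvtColor(im,cv2.COLOR_BGR2HSV); 
s=cv2.cvtColor(cv2.imread('pics/scene7.png'),cv2.COLOR_BGR2HSV)
m=((s[...,2]>140)&(s[...,1]<60)).astype(np.uint8); m[:,420:]=0; m[300:]=0
for c in cv2.findContours(m,0,2)[0]:
    if cv2.contourArea(c)>25: print('sc',cv2.minAreaRect(c))
S=eyes.camera_params('scene'); p,rr=pose(); print('grasp pt scene',proj(S,[p-.021*rr.apply([0,0,1])]))
E
```

```text
[-0.44241283  0.07757062 -4.03282028] [0.54986932 0.00712251 0.14778351]
[ 0.55058211 -0.0007398   0.10679781]
rows 18 T [[-0.07, -0.0, 0.03], [-0.07, -0.0, 0.04], [-0.06, -0.0, 0.04], [-0.06, -0.0, 0.05], [-0.05, -0.0, 0.05], [-0.05, -0.0, 0.06], [-0.04, -0.0, 0.06], [-0.04, -0.0, 0.07], [-0.03, -0.0, 0.07], [-0.03, -0.0, 0.07], [-0.02, -0.0, 0.07], [-0.02, -0.0, 0.08], [-0.01, -0.0, 0.08], [-0.0, -0.0, 0.07], [0.0, -0.0, 0.08], [0.01, -0.0, 0.07], [0.02, -0.01, 0.07], [0.03, -0.0, 0.08]] A [-0.001, -0.872, 0.0] end [ 0.5507 -0.0008  0.1067] err 0.001
sc ((253.5, 248.0), (19.0, 16.0), 0.0)
sc ((370.93560791015625, 256.9543151855469), (127.0612564086914, 14.784354209899902), 35.362464904785156)
sc ((341.713134765625, 185.84426879882812), (11.907430648803711, 14.724241256713867), 39.80556869506836)
sc ((11.0, 15.5), (21.0, 22.0), 90.0)
grasp pt scene [[333.6877887  178.91139978]]
```

>>> apply_moves(translation=[[-0.07, 0, 0.03], [-0.07, 0, 0.04], [-0.06, 0, 0.04], [-0.06, 0, 0.05], [-0.05, 0, 0.05], [-0.05, 0, 0.06], [-0.04, 0, 0.06], [-0.04, 0, 0.07], [-0.03, 0, 0.07], [-0.03, 0, 0.07]], angular=[[0, -0.872, 0], [0, -0.872, 0], [0, -0.872, 0], [0, -0.872, 0], [0, -0.872, 0], [0, -0.872, 0], [0, -0.872, 0], [0, -0.872, 0], [0, -0.872, 0], [0, -0.872, 0]], gripper=[0.5, 0.5, 0.5, 0.5, 0.5, 0.5, 0.5, 0.5, 0.5, 0.5])

```text
time: 18.15
ee_pos: [0.5488, 0.0036, 0.1229]
tool_rot: [-0.034, 0.658, 0.752, 0.026]
contact_force: [-0.6, -0.4, -4.0]
gripper_width: 0.0503
gripper_force: 83.2
```

>>> apply_moves(translation=[[-0.02, 0, 0.07], [-0.02, 0, 0.08], [-0.01, 0, 0.08], [0, 0, 0.07], [0, 0, 0.08], [0.01, 0, 0.07], [0.02, -0.01, 0.07], [0.03, 0, 0.08], [0, 0, 0], [0, 0, 0]], angular=[[0, -0.872, 0], [0, -0.872, 0], [0, -0.872, 0], [0, -0.872, 0], [0, -0.872, 0], [0, -0.872, 0], [0, -0.872, 0], [0, -0.872, 0], [0, 0, 0], [0, 0, 0]], gripper=[0.5, 0.5, 0.5, 0.5, 0.5, 0.5, 0.5, 0.5, 0.5, 0.5])

```text
time: 18.98
ee_pos: [0.5483, 0.0007, 0.1031]
tool_rot: [0.222, 0.626, 0.72, -0.2]
contact_force: [0.4, 0.3, -2.1]
gripper_width: 0.0499
gripper_force: 83.0
```

```bash
python3 - <<'E'
from h import *
st=readout.read_state(); p,r=pose(); print(p.round(4),r.apply([0,0,1]).round(3),r.apply([0,1,0]).round(3),st['contact_force'],st['q'])
s=eyes.capture('scene'); w=eyes.capture('wrist'); cv2.imwrite('pics/scene8.png',s); cv2.imwrite('pics/w8.png',w)
S=eyes.camera_params('scene')
b=s.copy()
# expected held pack: centre x -.001, y -.13, foot .044
fy=-.115-.014; fz=.044
for dz in (0,.11):
  for a,c in ((1,1),(1,-1),(-1,-1),(-1,1)):
    u=proj(S,[rc+(-.001+a*.028)*X+(fy+c*.02)*Y+(fz+dz)*Z])[0]; cv2.circle(b,tuple(int(round(v)) for v in u),1,(0,255,0),-1)
o=np.zeros((300,800,3),np.uint8); o[:,:400]=cv2.resize(cv2.convertScaleAbs(b[120:255,280:460],alpha=1.4,beta=10),(400,300),interpolation=2); o[:,400:]=cv2.resize(w,(400,300)); cv2.imwrite('pics/c8.png',o)
E
```

```text
[0.5483 0.0007 0.1031] [ 0.069 -0.567 -0.821] [ 0.991  0.135 -0.01 ] [ 0.42474744  0.28741728 -2.11296204] [ 0.28789592  0.40503076  1.75835671 -0.65452053  1.18106434  0.46805408]
```

View pics/c8.png

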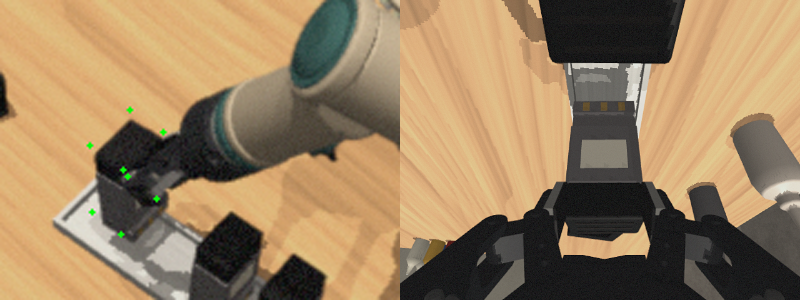

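The held pack is upright above its slot, cap up, with its foot a few cm above the channel floor and clear of the middle pack. I'll lower it in small steps while watching the force.

>>> apply_moves(translation=[[0.04, 0, 0.06], [0.04, 0, 0.06], [0.04, 0, 0.06], [0.04, 0, 0.06], [0.04, 0, 0.06], [0.04, 0, 0.06], [0.04, 0, 0.06], [0.04, 0, 0.06], [0, 0, 0], [0, 0, 0]], angular=[[0, 0, 0], [0, 0, 0], [0, 0, 0], [0, 0, 0], [0, 0, 0], [0, 0, 0], [0, 0, 0], [0, 0, 0], [0, 0, 0], [0, 0, 0]], gripper=[0.5, 0.5, 0.5, 0.5, 0.5, 0.5, 0.5, 0.5, 0.5, 0.5])

```text
time: 19.92
ee_pos: [0.5501, -0.0009, 0.088]
tool_rot: [0.225, 0.627, 0.719, -0.199]
contact_force: [-0.6, -0.2, -3.5]
gripper_width: 0.0496
gripper_force: 83.3
```

```bash
python3 - <<'E'
from h import *
st=readout.read_state(); p,r=pose(); print(p.round(4),r.apply([0,0,1]).round(3),r.apply([0,1,0]).round(3),st['contact_force'])
E
```

```text
[ 0.5501 -0.0009  0.088 ] [ 0.073 -0.568 -0.82 ] [ 0.991  0.134 -0.005] [-0.64926071 -0.15068619 -3.46286616]
```

>>> apply_moves(translation=[[0.04, 0, 0.06], [0.04, 0, 0.06], [0.04, 0, 0.06], [0.03, 0, 0.04], [0.02, 0, 0.03], [0.02, 0, 0.03], [0.02, 0, 0.03], [0, 0, 0], [0, 0, 0], [0, 0, 0]], angular=[[0, 0, 0], [0, 0, 0], [0, 0, 0], [0, 0, 0], [0, 0, 0], [0, 0, 0], [0, 0, 0], [0, 0, 0], [0, 0, 0], [0, 0, 0]], gripper=[0.5, 0.5, 0.5, 0.5, 0.5, 0.5, 0.5, 0.5, 0.5, 0.5])

```text
time: 20.75
ee_pos: [0.5503, -0.0011, 0.077]
tool_rot: [0.225, 0.627, 0.719, -0.199]
contact_force: [-0.0, -0.4, -3.7]
gripper_width: 0.0497
gripper_force: 83.3
```

>>> apply_moves(translation=[[0.02, 0, 0.03], [0.02, 0, 0.03], [0.02, 0, 0.03], [0.02, 0, 0.03], [0.02, 0, 0.03], [0.02, 0, 0.03], [0, 0, 0], [0, 0, 0], [0, 0, 0], [0, 0, 0]], angular=[[0, 0, 0], [0, 0, 0], [0, 0, 0], [0, 0, 0], [0, 0, 0], [0, 0, 0], [0, 0, 0], [0, 0, 0], [0, 0, 0], [0, 0, 0]], gripper=[0.5, 0.5, 0.5, 0.5, 0.5, 0.5, 0.5, 0.5, 0.5, 0.5])

```text
time: 21.58
ee_pos: [0.5502, -0.0013, 0.0704]
tool_rot: [0.225, 0.627, 0.719, -0.199]
contact_force: [-1.8, -0.5, -4.0]
gripper_width: 0.0498
gripper_force: 83.3
```

>>> apply_moves(translation=[[0.02, 0, 0.03], [0.01, 0, 0.02], [0.01, 0, 0.02], [0, 0, 0], [0, 0, 0], [0, 0, 0], [0, 0, 0], [0, 0, 0], [0, 0, 0], [0, 0, 0]], angular=[[0, 0, 0], [0, 0, 0], [0, 0, 0], [0, 0, 0], [0, 0, 0], [0, 0, 0], [0, 0, 0], [0, 0, 0], [0, 0, 0], [0, 0, 0]], gripper=[0.5, 0.5, 0.5, 0.5, 0.5, 0.5, 0.5, 0.5, 0.5, 0.5])

```text
time: 22.42
ee_pos: [0.5505, -0.0019, 0.07]
tool_rot: [0.226, 0.627, 0.718, -0.199]
contact_force: [-2.4, 2.4, 7.5]
gripper_width: 0.0498
gripper_force: 84.8
```

Contact with the floor. Release, then back off along the tool axis.

>>> apply_moves(translation=[[0, 0, 0], [0, 0, 0], [0, 0, 0], [0, 0, 0], [0, 0, 0], [0, 0, 0], [0, 0, 0], [0, 0, 0], [0, 0, 0], [0, 0, 0]], angular=[[0, 0, 0], [0, 0, 0], [0, 0, 0], [0, 0, 0], [0, 0, 0], [0, 0, 0], [0, 0, 0], [0, 0, 0], [0, 0, 0], [0, 0, 0]], gripper=[0.6, 0.62, 0.65, 0.7, 0.8, 0.9, 1, 1, 1, 1])

```text
time: 23.25
ee_pos: [0.5502, -0.0015, 0.0679]
tool_rot: [0.225, 0.627, 0.719, -0.199]
contact_force: [0.1, 0.5, 0.2]
gripper_width: 0.0855
gripper_force: 0.0
```

>>> apply_moves(translation=[[0, 0, -0.2], [0, 0, -0.4], [0, 0, -0.6], [0, 0, -0.8], [0, 0, -0.8], [0, 0, -0.8], [0, 0, -0.8], [0, 0, -0.8], [0, 0, -0.6], [0, 0, -0.3]], angular=[[0, 0, 0], [0, 0, 0], [0, 0, 0], [0, 0, 0], [0, 0, 0], [0, 0, 0], [0, 0, 0], [0, 0, 0], [0, 0, 0], [0, 0, 0]], gripper=[1, 1, 1, 1, 1, 1, 1, 1, 1, 1])

```text
time: 24.08
ee_pos: [0.5375, 0.1042, 0.2204]
tool_rot: [0.226, 0.627, 0.719, -0.197]
contact_force: [-0.2, 0.3, 0.4]
gripper_width: 0.0854
gripper_force: 0.0
```

```bash
python3 - <<'E'
from h import *
print(pose()[0].round(4),readout.read_state()['contact_force'])
S=eyes.camera_params('scene');T=eyes.camera_params('top'); s=eyes.capture('scene'); t=eyes.capture('top')
cv2.imwrite('pics/sceneF.png',s); cv2.imwrite('pics/topF.png',t)
# dark cap blobs in both views against standing-pack prediction
for n,im,P in (('scene',s,S),('top',t,T)):
    v=cv2.cvtColor(im,cv2.COLOR_BGR2HSV)[...,2]; print(n)
    for y in (-.126,-.001,.075,.152):
        k=proj(P,[rc+(-.001+a*.028)*X+(y+b*.02)*Y+.114*Z for a,b in ((1,1),(1,-1),(-1,-1),(-1,1))])
        m=np.zeros(v.shape,np.uint8); cv2.fillConvexPoly(m,k.round().astype(np.int32),255)
        d=(v<60).astype(np.uint8); N=cv2.dilate(m,np.ones((9,9)))-cv2.dilate(m,np.ones((3,3)))
        print(y,k.mean(0).round(1),'dark in top face',round(float(d[m>0].mean()),2),'around',round(float(d[N>0].mean()),2))
E
```

```text
[0.5375 0.1042 0.2204] [-0.20439616  0.34161942  0.36404591]
scene
-0.126 [337.2 194.3] dark in top face 0.68 around 0.36
-0.001 [384.  226.1] dark in top face 0.8 around 0.38
0.075 [413.9 246.5] dark in top face 0.86 around 0.3
0.152 [445.2 267.9] dark in top face 0.81 around 0.32
top
-0.126 [336.9 261. ] dark in top face 0.64 around 0.34
-0.001 [272.4 271.4] dark in top face 0.84 around 0.17
0.075 [233.1 277.6] dark in top face 0.9 around 0.8
0.152 [193.4 283.9] dark in top face 0.77 around 0.32
```

```bash
python3 - <<'E'
from h import *
S=eyes.camera_params('scene');T=eyes.camera_params('top')
for n,P in (('scene',S),('top',T)):
    im=cv2.imread(f'pics/{n}F.png'); v=cv2.GaussianBlur(im,(3,3),0).max(2)
    for y,x in ((-.126,-.001),(-.001,-.001),(.152,0)):
        c=proj(P,[rc+x*X+y*Y+.06*Z])[0].astype(int); x0,y0=c-[28,32]; sub=v[y0:y0+64,x0:x0+56]
        d=(sub<75).astype(np.uint8); cs=cv2.findContours(d,0,2)[0]; k=max(cs,key=cv2.contourArea)
        h=cv2.convexHull(k).reshape(-1,2)+[x0,y0]; ap=cv2.approxPolyDP(h.reshape(-1,1,2).astype(np.int32),2.0,True).reshape(-1,2)
        print(n,y,'area',cv2.contourArea(k),ap.tolist())
        pr=proj(P,[rc+(x+a*.028)*X+(y+b*.02)*Y+z*Z for z in (.004,.114) for a in (1,-1) for b in (1,-1)])
        print('   pred hull',cv2.convexHull(pr.astype(np.float32)).reshape(-1,2).round(0).astype(int).tolist())
E
```

```text
scene -0.126 area 1108.5 [[342, 186], [353, 194], [358, 222], [337, 236], [324, 226], [323, 204], [339, 186]]
   pred hull [[353, 191], [351, 220], [335, 235], [322, 226], [322, 197], [338, 181]]
scene -0.001 area 1483.0 [[383, 216], [397, 224], [408, 238], [408, 270], [392, 270], [377, 266], [365, 257], [369, 229]]
   pred hull [[400, 223], [395, 250], [379, 267], [365, 256], [368, 229], [385, 212]]
scene 0.152 area 1552.5 [[412, 248], [426, 248], [456, 265], [459, 292], [436, 307], [424, 300], [412, 280]]
   pred hull [[461, 264], [451, 289], [436, 308], [421, 297], [429, 272], [445, 253]]
top -0.126 area 693.5 [[340, 248], [344, 276], [340, 281], [324, 283], [320, 254], [323, 250]]
   pred hull [[350, 274], [345, 280], [326, 283], [322, 257], [324, 248], [345, 245]]
top -0.001 area 973.5 [[278, 256], [284, 289], [254, 305], [245, 305], [245, 265], [263, 258]]
   pred hull [[286, 289], [268, 292], [264, 287], [260, 259], [280, 255], [282, 263]]
top 0.152 area 1428.0 [[225, 254], [225, 305], [191, 302], [184, 298], [182, 282], [197, 254]]
   pred hull [[214, 300], [196, 303], [185, 299], [181, 271], [202, 267], [211, 274]]
```

>>> apply_moves(translation=[[-0.4, 0, -0.6], [-0.4, -0.3, -0.6], [-0.4, -0.6, -0.6], [-0.3, -0.8, -0.6], [0, -0.8, -0.5], [0, -0.8, -0.3], [0, -0.8, 0], [0, -0.8, 0], [0, -0.8, 0], [0, -0.4, 0]], angular=[[0, 0, 0], [0, 0.5, 0], [0, 0.8, 0], [0, 0.8, 0], [0, 0.8, 0], [0, 0.8, 0], [0, 0.8, 0], [0, 0.8, 0], [0, 0.8, 0], [0, 0, 0]], gripper=[1, 1, 1, 1, 1, 1, 1, 1, 1, 1])

```text
time: 25.02
ee_pos: [0.3518, 0.0842, 0.3254]
tool_rot: [-0.002, 0.66, 0.751, -0.002]
contact_force: [-0.8, 0.0, -0.1]
gripper_width: 0.0856
gripper_force: 0.0
```

```bash
python3 - <<'E'
from h import *
print(pose()[0].round(4),pose()[1].apply([0,0,1]).round(3))
S=eyes.camera_params('scene'); acc=sum(eyes.capture('scene').astype(float) for _ in range(6))/6; cv2.imwrite('pics/sceneG.png',acc); t=sum(eyes.capture('top').astype(float) for _ in range(4))/4; cv2.imwrite('pics/topG.png',t)
g=acc.mean(2)
# left silhouette (+x,-y) vertical edge of each pack: subpixel strongest horizontal gradient around predicted edge, per height
for y in (-.122,-.001,.075,.152):
    zs=np.arange(.02,.112,.004); off=[]
    for z in zs:
        u=proj(S,[rc+.027*X+(y-.02)*Y+z*Z])[0]; xs=u[0]+np.arange(-7,7.01,.25); 
        row=cv2.remap(cv2.GaussianBlur(g,(3,3),0).astype(np.float32),xs[None].astype(np.float32),np.full((1,len(xs)),u[1],np.float32),1)[0]
        d=-np.gradient(row); off.append(xs[d.argmax()]-u[0])
    f=np.polyfit(zs,off,1); print(y,np.round(off,1).tolist(),'slope px over .1m',round(f[0]*.1,2))
E
```

```text
[0.3518 0.0842 0.3254] [-0.006 -0.    -1.   ]
-0.122 [0.5, 0.8, 0.8, 0.5, 0.5, 0.2, 0.8, 0.2, 0.2, 0.8, 0.2, 0.2, 0.2, 0.2, 0.2, 0.2, 1.2, 1.2, 1.5, 0.5, 0.2, 1.2, 1.2] slope px over .1m 0.57
-0.001 [-0.8, -1.0, -1.2, -1.2, -1.5, -0.2, -0.2, -0.5, -1.0, -1.0, -1.0, -1.2, -1.2, -1.5, -0.2, -0.5, 0.2, 0.2, 0.2, 0.0, -0.2, -0.2, -0.2] slope px over .1m 1.25
0.075 [-1.8, -2.0, -2.0, -2.0, -2.2, -1.8, -2.0, -1.8, -2.0, -1.5, -1.8, -1.8, -2.0, -2.2, -2.5, -1.8, -0.8, -0.8, -1.2, -1.2, -1.8, -2.0, -1.0] slope px over .1m 0.8
0.152 [-1.0, -1.2, -0.5, -0.5, -0.8, -1.2, -0.2, -0.5, -1.0, -0.5, -0.8, -1.0, -1.2, -0.2, -0.8, 0.0, -0.5, 0.2, 0.0, -0.2, -0.8, 0.2, -0.2] slope px over .1m 0.96[ WARN:0@2.977] global loadsave.cpp:1063 imwrite_ Unsupported depth image for selected encoder is fallbacked to CV_8U.
```

```bash
python3 - <<'E'
from h import *
S=eyes.camera_params('scene'); T=eyes.camera_params('top'); A={'s':cv2.imread('pics/sceneG.png'),'t':cv2.imread('pics/topG.png')}
def edge(im,P,a,b):  # strongest bright->dark step from a outside to b inside, in mm along a-b
    k=np.linspace(0,1,57); u=proj(P,a+(b-a)*k[:,None]).astype(np.float32)
    g=cv2.GaussianBlur(im,(3,3),0).mean(2).astype(np.float32); v=cv2.remap(g,u[None,:,0],u[None,:,1],1)[0]
    return 1000*np.linalg.norm(b-a)*(k[np.gradient(v).argmin()]-.5)
for y in (-.122,-.001,.075,.152):
    out=[]
    for n,P,fx in (('t',T,[(s,0) for s in (-.02,0,.02)]),):
        for s in (-.015,0,.015): # cap -y edge, then +x edge at top (z .114)
            e=rc+s*X+(y-.02)*Y+.114*Z; out.append(edge(A[n],P,e-.014*Y,e+.014*Y))
        for s in (-.01,0,.01):
            e=rc+.028*X+(y+s)*Y+.114*Z; out.append(edge(A[n],P,e+.014*X,e-.014*X))
    for s in (-.015,0,.015): # scene: foot edge on +x side
        e=rc+.028*X+(y+s*.8)*Y+.004*Z; out.append(edge(A['s'],S,e+.014*X,e-.014*X))
    for s in (-.015,0,.015): # scene: back (-x) top edge
        e=rc-.028*X+(y+s*.8)*Y+.114*Z; out.append(edge(A['s'],S,e-.014*X,e+.014*X))
    print(y,np.round(out,1).tolist())
E
```

```text
-0.122 [3.0, 2.5, 4.5, 1.0, 1.5, 2.5, -1.0, -0.5, 1.0, 3.0, 3.0, 2.5]
-0.001 [0.5, 0.5, -0.5, 0.0, -0.5, -1.5, -2.5, -2.5, -2.5, 5.0, 5.0, 5.0]
0.075 [-12.0, -10.0, -8.0, -0.5, 0.0, -0.5, -2.0, -2.0, -2.0, 5.0, 4.5, 5.0]
0.152 [-14.0, -13.0, -14.0, -1.5, -2.5, -3.0, -3.5, -4.5, -4.5, 6.0, 6.5, 7.0]
```

```bash
python3 -c "
from station import env; print(env.hand_in())"
```

```text
the job is handed in; nothing more can be done
None
```

I've handed the job in: all four packs stand cap up in the rack channel, and the last camera measurements showed no lean. I didn't re-measure the bottles and tape roll at the end, and the hand-in gave no verdict.

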